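# Draw a turned spindle out from under a dust hood

### The job

The turned wooden spindle lies in the sanding tray with one end under the dust hood, held down by the clamp: take the clamp lever's red grip and swing the lever all the way up, leaving it up. Then take the spindle by its square middle, tip its free end up over the tray's end wall and draw it out diagonally from under the hood without forcing it against the hood. Finish still gripping the spindle in the air, all of it at least 60 mm above the tray's highest edge and touching nothing but the gripper; leave the glue bottle, wax tin and sanding block where they stand.

Things in the scene. Friction and masses are not known exactly. Their poses are not given: they have to be found in the camera images.
- tray: fixed open green sanding tray, 170 x 280 mm outside, 160 (its x) x 270 (its y) mm inside. Origin: centre of the underside, on the table; long axis along its y, z up. Above the table: floor top 6 mm, long walls 50 mm, end walls (at y = +-137.5 mm) 78 mm; walls 5 mm thick
- hood: fixed bare-metal dust hood over one end of the tray (tray y = +92.5 or -92.5 mm, varies), axes as the tray's. Flat roof 170 (x) x 85 (y) mm, underside 68 mm, top 72 mm above the table; open towards the tray's middle. Origin: under the roof's centre at table height; the roof's inner edge is 42.5 mm from it, leaving 185 mm of tray open. A box and a 44 mm duct with hose leave on its +x side
- spindle: loose turned wooden spindle, 250 mm long, 80 to 180 g, lying along its own y on the tray floor near its middle: square middle 22 x 22 mm, 90 mm long; round ends (20 mm thick at most, 14 mm at the tips). Origin: centre of the underside, 11 mm below the centre line; z up. About 75 mm of one end is under the hood; the other, free end is about 10 mm from the end wall
- spindle_end1 (a point): centre of the spindle's end face at its own +y end, 125 mm from its middle, on the centre line
- spindle_end2 (a point): centre of the spindle's end face at its own -y end, 125 mm from its middle, on the centre line
- clamp: fixed foot of the hold-down clamp at the tray's other end, beside the long wall on the tray's +x side; axes as the tray's. Origin: at table height on the tray's long centre line, across from the hood (92.5 mm from the tray's middle). Its two dark steel cheeks, 36 mm over both, stand 125 mm from the origin along +x, up to 78 mm high
- clamp_hinge (a point): point on the lever's hinge axis (parallel to the tray's y), 125 mm along +x from the clamp's origin and 66 mm above the table; it does not move
- lever_grip (a point): centre of the red round grip (a short drum lying across the lever: 26 mm wide between its flat ends, along the tray's y, and 22 mm across) on a short stem over the lever's free end; 126.6 mm from the hinge axis. With the lever down it is over the spindle, 86 mm above the table; fully up it is about 190 mm above the table, over the hinge
- lever (a joint): angle of the clamp lever (steel bar 14 mm wide, 10 mm thick, rubber foot reaching 35 mm below it): 0 = down, bar level, pointing from the hinge along the tray's -x across the spindle, foot just above the spindle; grows as the free end swings up and back towards +x; 1.57 = upright, 1.65 = stop. Starts at 0 to 0.12. Friction (about 2 N at the grip) makes it stay where it is left
- glue: loose white glue bottle with orange cap, 54 mm across, 130 mm high, on the table beside the work; origin at the underside's centre; leave alone
- wax: loose round brass-coloured wax tin, 76 mm across, 45 mm high; origin at the underside's centre; leave alone
- block: loose cork sanding block with a red underside, 70 x 110 x 34 mm; origin at the underside's centre; leave alone

How it is judged (in metres and radians):
On the way, in this order (a step that is already met when the one before it is completed fails the run):
1. the clamp lever is swung up while the spindle still lies in the tray (value of joint lever above 1.3 rad and height (world z) of spindle below 0.02 m), for 0.2 s.
2. the spindle is tipped, one end above the tray's end wall while the other is still below the hood's roof (((height (world z) of spindle_end1 above 0.08 m and height (world z) of spindle_end2 below 0.066 m) or (height (world z) of spindle_end2 above 0.08 m and height (world z) of spindle_end1 below 0.066 m))), for 0.1 s.
3. the whole spindle is out and gripped above the tray (height (world z) of each of spindle_end1, spindle_end2 above 0.128 m and contact force between spindle and the fingers above 1 N and contact force between spindle and tray below 0.1 N and contact force between spindle and hood below 0.1 N and contact force between spindle and clamp below 0.1 N), for 0.2 s.
At the end, for the whole second after the job is handed in: the lever is up (joint above 1.3 rad); the spindle is gripped, still (under 30 mm/s), both ends over 128 mm above the table (50 mm above the tray's end walls), touching neither tray, hood nor clamp (all of step 3 and linear speed of spindle below 0.03 m/s and value of joint lever above 1.3 rad); the arm keeps its last pose, push and grip.
It fails at once if the spindle is forced against the hood (over 40 N) (contact force between spindle and hood above 40 N).
It fails at once if the glue bottle is disturbed (moved over 30 mm) (distance of glue from where it was at the start of the episode above 0.03 m).
It fails at once if the wax tin is disturbed (moved over 30 mm) (distance of wax from where it was at the start of the episode above 0.03 m).
It fails at once if the sanding block is disturbed (moved over 30 mm) (distance of block from where it was at the start of the episode above 0.03 m).
It also fails if it takes over 51 s, if anything falls off the work surface, if the arm or the gripper's body presses on something with over 40 N, if the wrist force passes 120 N, or if a joint passes its speed limit or range.

### The arm

A 7-joint arm with a two-finger parallel gripper is mounted at the origin on the work surface. World frame = base frame: x ahead of the robot, y to its left, z up, the work surface at z = 0. Lengths are in mm, angles in rad, forces in N, time in s.
With the tool pointing down it reaches from about 400 to 900 mm from the base axis. Payload 5.5 kg.
Tool frame: the origin (TCP) lies midway between the tips of the shut fingers; the grasp point (between the pads) lies 19 mm behind it (manip.grip_point_offset is the distance from the TCP to the grasp point, in mm); x points along the fingers, y is the direction in which the jaws open and shut, and the axes are right-handed (so a half turn about x gives the same grasp; the last joint's range is limited). The gripper opens to 85 mm and grips with 20 to 120 N. Pads are 22 mm wide; open, the fingers measure 114 mm over their backs; the gripper's body (76 mm by 85 mm) begins 54 mm behind the grasp point. The pads swing forward as they close: fully open they stand 13 mm farther back than shut.
Start: joints at [1.384, 0.501, -0.427, 1.55, 0.221, 1.138, -0.21], TCP at [282.642, -585.332, 231.31] pointing down, gripper open.
Joint ranges: [-2.88, 2.88], [-0.31, 2.03], [-1.54, 1.56], [0.2, 2.42], [-1.41, 4.55], [0.19, 2.02], [-2.57, 2.57]. Speed limits (rad/s): [2.57, 2.57, 3.14, 3.14, 3.14, 3.14, 3.14].

### API

Orientations are given as a unit quaternion [x, y, z, w].
In Python, from plant import manip, cams gives the robot as it stands.
- The arm moves only by the shell command python3 -m creep 'ROWS' [OPENING] [FORCE]. ROWS is JSON, a list of rows, each a list of 4 numbers: the shift along the tool's x, y, z in mm, then the turn about the tool's x in degrees. A call has 1 to 12 rows; each row shifts and turns the commanded pose from where the row before left it, along the tool's axes as they then stand; what a row does not reach is not made up. A row lasts 1/10 s, in which the tool goes at most 50 mm and 8.59 degrees, less where a joint would pass 70% of its speed; a pose out of reach is approached as far as the arm can. A call with a gripper value outside its range is refused whole. OPENING is the opening, from 0 (shut) to 1 (fully open), set as the call begins (- or left out, the last holds). The fingers move at their own pace and stop on an object; FORCE is the grip in N (left out, the last holds). Time passes only in rows, so rows that do not move let the fingers close. It gives the time, the measured TCP pose, the force and the opening at its end, in the units of the state.
- manip.observe(): the state, without advancing time (a new reading comes with each control period).
- cams.get_image(name): name is "scene" or "side" or "wrist"; returns the picture (480x640x3 uint8, blue, green, red); there is no depth.
- cams.get_calibration(name): a dict with "vertical_fov" (degrees; the focal length in pixels is half the picture's height over the tangent of half this angle, whatever the lens; pixels are square), "cx", "cy" (the principal point, pixels), "world_to_cam" (4x4, takes a point from world to camera coordinates); the wrist camera has in their place "hand_eye" (4x4, takes a point from camera to tool coordinates, whose origin is the TCP and whose axes are the tool frame's). Camera axes: x right, y down, z forward; pixel columns grow to the right and rows downward; lengths in mm; the calibration is good to about 2 mm. A picture is of the moment at which its call begins: read the wrist's pose just before it. get_calibration takes no time and is no camera call.
- manip.finish_job(): hands the job in, once; it reports no verdict.
The state is a dict: "time_s": time; "joint_positions": joint angles; "dq": joint speeds; "joint_efforts": joint torques, N m; "tool_pos": TCP position; "tool_rot": TCP orientation; "force": force on the tool from outside, world axes, zero at the start; "wrist_torque": the same for the moment, N m; "grip_width": opening from 0.0 (shut) to 1.0 (fully open).
Only numpy, scipy, OpenCV 4.12 (cv2) and the standard library are available. Lean on these libraries where they do the work, as an engineer would, in place of code of your own. Each camera call takes 0.05 s, during which the arm holds its last target.

## Working session

There is one attempt and no reset: what is moved stays moved. The work goes in short steps, Python scripts to look and compute and a shell command to move; the robot and the scene stay as the last step left them, time stands still between calls to the robot, and variables do not carry over. Pictures are saved under pics/ and viewed, and the job is handed in when it is done.

```bash
ls; mkdir -p pics; python3 - <<'E'
from plant import manip, cams
import cv2, numpy as np
s=manip.observe(); print(s)
print(manip.grip_point_offset)
for n in ["scene","side","wrist"]:
    cv2.imwrite(f"pics/{n}0.png",cams.get_image(n))
    print(n,cams.get_calibration(n))
E
```

```text
pics
{'time_s': 0.0, 'joint_positions': array([ 1.38421427,  0.50186044, -0.42676495,  1.5514743 ,  0.22080284,
        1.13827421, -0.21029772]), 'dq': array([ 1.59762921e-03, -1.15404028e-03, -5.40273029e-04,  1.60984207e-04,
       -8.44931841e-04,  7.62296624e-05,  1.12543679e-03]), 'joint_efforts': array([ 3.84894674e-04, -5.69505465e+01, -5.81605643e+00, -2.80938399e+01,
        1.05023850e-02,  1.16647707e-02,  5.39895851e-06]), 'tool_pos': array([ 282.24272767, -584.74753874,  230.2390096 ]), 'tool_rot': array([-0.68916238, -0.15837887,  0.68943204, -0.15701847]), 'force': array([ 0.06861988,  1.00406496, -0.19697112]), 'wrist_torque': array([-0.00262948, -0.04510329,  0.02290145]), 'grip_width': 0.9981057389309062}
18.700000000000003
scene {'vertical_fov': 52.70655938318375, 'cx': 322.6710090516143, 'cy': 238.81745993162767, 'world_to_cam': array([[ 2.91482519e-01,  9.56475344e-01, -1.38873538e-02,
        -1.52520035e+02],
       [ 6.36854734e-01, -2.04870954e-01, -7.43265726e-01,
        -2.89458011e+02],
       [-7.13760456e-01,  2.07804739e-01, -6.68852152e-01,
         
[... 301 characters left out ...]
   [-4.80547111e-01,  5.92994337e-01, -6.46089924e-01,
         2.76685735e+02],
       [ 3.93539272e-01, -5.12568680e-01, -7.63151485e-01,
         1.09894376e+03],
       [ 0.00000000e+00,  0.00000000e+00,  0.00000000e+00,
         1.00000000e+00]])}
wrist {'vertical_fov': 62.46328811587171, 'cx': 322.52367896099213, 'cy': 237.37506148609862, 'hand_eye': array([[ 1.09029532e-04, -2.92214207e-01,  9.56352888e-01,
        -1.41807904e+02],
       [ 9.99999755e-01,  6.93605280e-04,  9.79259987e-05,
        -1.39097842e+00],
       [-6.91946780e-04,  9.56352642e-01,  2.92214210e-01,
        -7.44259925e+01],
       [ 0.00000000e+00,  0.00000000e+00,  0.00000000e+00,
         1.00000000e+00]])}
```

View pics/scene0.png

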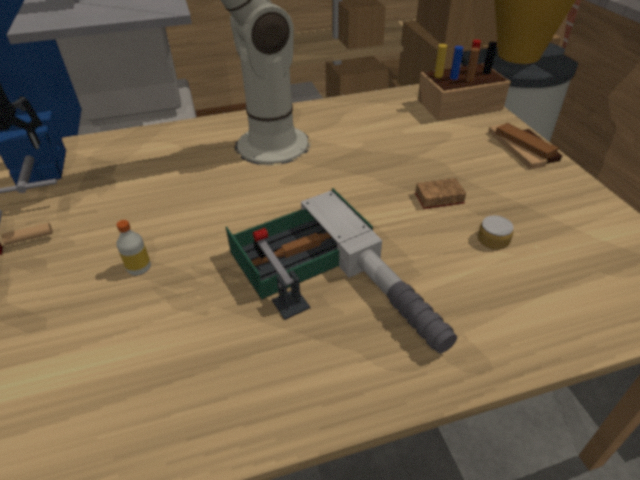

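View pics/side0.png

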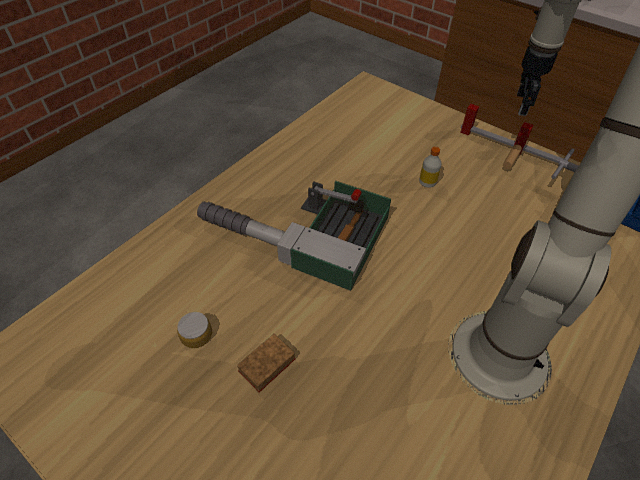

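View pics/wrist0.png

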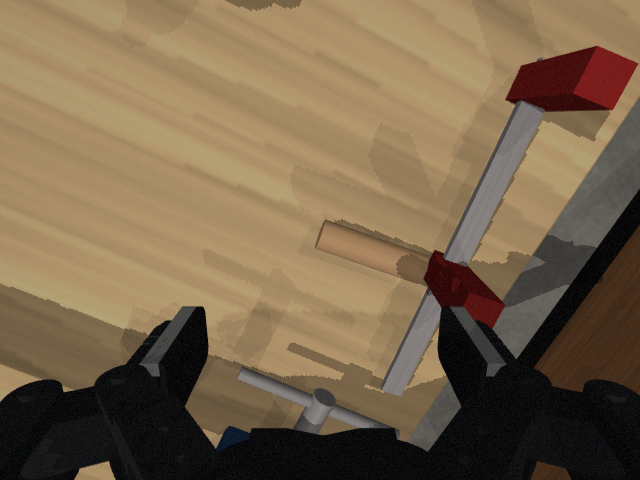

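The scene shows the tray around (300,245), with the hood at its right end, the clamp grip at (260,235), and the glue, wax and block well clear. Next I'll enlarge the crops.

```bash
python3 - <<'E'
import cv2
a=cv2.imread("pics/scene0.png")[180:330,215:395]; cv2.imwrite("pics/sc_c.png",cv2.resize(a,None,fx=4.4,fy=4,interpolation=cv2.INTER_CUBIC) if 0 else cv2.resize(a,(720,600),interpolation=cv2.INTER_CUBIC))
a=cv2.imread("pics/side0.png")[170:295,270:400]; cv2.imwrite("pics/si_c.png",cv2.resize(a,(624,600),interpolation=cv2.INTER_CUBIC))
E
```

```text
(no output)
```

View pics/sc_c.png

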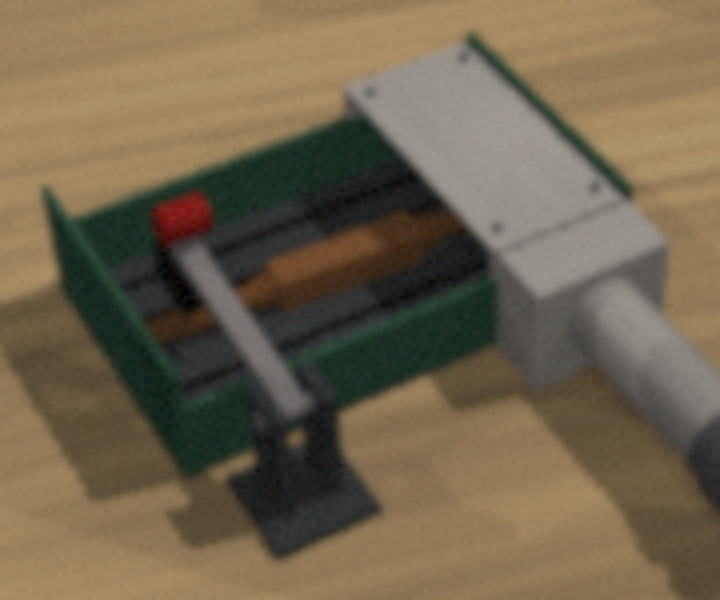

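View pics/si_c.png

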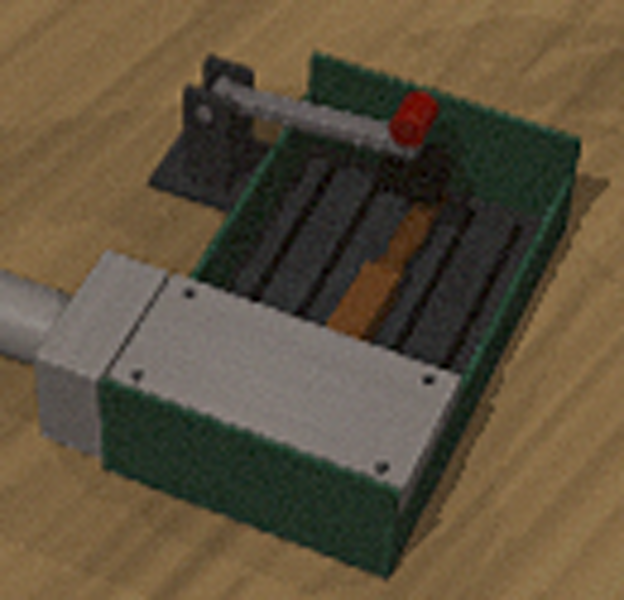

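```bash
cat > h.py <<'E'
import numpy as np
from scipy.optimize import least_squares
from scipy.spatial.transform import Rotation as R
from plant import manip, cams
def cam(n):
    c=cams.get_calibration(n); f=240/np.tan(np.radians(c["vertical_fov"]/2))
    K=np.array([[f,0,c["cx"]],[0,f,c["cy"]],[0,0,1]])
    if n=="wrist":
        s=manip.observe(); T=np.eye(4); T[:3,:3]=R.from_quat(s["tool_rot"]).as_matrix(); T[:3,3]=s["tool_pos"]
        W=np.linalg.inv(T@c["hand_eye"])
    else: W=c["world_to_cam"]
    return K@W[:3]
def proj(P,X):
    X=np.atleast_2d(X); q=np.c_[X,np.ones(len(X))]@P.T; return q[:,:2]/q[:,2:]
def tri(Ps,uvs):
    A=[]
    for P,u in zip(Ps,uvs): A+= [u[0]*P[2]-P[0],u[1]*P[2]-P[1]]
    v=np.linalg.svd(np.array(A))[2][-1]; return v[:3]/v[3]
def onplane(P,uv,z):
    A=np.array([uv[0]*P[2]-P[0],uv[1]*P[2]-P[1]]); return np.linalg.solve(A[:,:2],-A[:,2]*z-A[:,3])
E
python3 - <<'E'
from h import *
sc=[((47,188),(-85,-140,78)),((188,472),(85,-140,0)),((470,35),(-85,140,78)),((632,192),(85,140,78)),((345,92),(-85,50,72)),((490,250),(85,50,72))]
si=[((315,52),(85,-140,78)),((580,140),(-85,-140,78)),((103,380),(85,140,78)),((398,490),(-85,140,78)),((388,577),(-85,140,0)),((103,468),(85,140,0)),((462,375),(-85,50,72)),((168,275),(85,50,72))]
Ps,Pi=cam("scene"),cam("side")
us=np.array([a for a,_ in sc])/4+[215,180]; ui=np.array([a for a,_ in si])/4.8+[270,170]
Xs=np.array([b for _,b in sc],float); Xi=np.array([b for _,b in si],float)
tw=lambda p,X: X@np.array([[np.cos(p[2]),np.sin(p[2]),0],[-np.sin(p[2]),np.cos(p[2]),0],[0,0,1]])+[p[0],p[1],0]
f=lambda p: np.r_[(proj(Ps,tw(p,Xs))-us).ravel(),(proj(Pi,tw(p,Xi))-ui).ravel()]
r=least_squares(f,[550,0,0.2]); print(r.x,np.degrees(r.x[2])); print(f(r.x).round(1).reshape(-1,2))
p=r.x
g=tri([Ps,Pi],[np.array([183,217])/4+[215,180],np.array([414,118])/4.8+[270,170]])
print("grip",g)
inv=lambda X:(np.asarray(X)-[p[0],p[1],0])@tw([0,0,p[2]],np.eye(3)).T
print(inv(g), "hinge w",tw(p,np.array([[125,-92.5,66]])))
for uv in [(150,328)]: 
  q=onplane(Ps,np.array(uv)/4+[215,180],17); print(inv(np.r_[q,17]))
for uv in [(270,280),(380,243)]: # top midline of square ends
  q=onplane(Ps,np.array(uv)/4+[215,180],22); print(inv(np.r_[q,22]))
for n,P,uv,z in [("glue",Ps,(124,228),125),("block",Ps,(440,187),34),("wax",Ps,(496,226),45)]:
  print(n,onplane(P,uv,z))
E
```

```text
[ 4.86860947e+02 -4.26321462e+01  2.36239299e-01] 13.535514815693283
[[-1.9 -1.1]
 [-1.   1.4]
 [ 0.5 -1.9]
 [ 0.3 -2.3]
 [-0.8 -2.3]
 [ 1.  -0.4]
 [-0.8 -1. ]
 [ 0.1 -1. ]
 [-1.6 -0.2]
 [-0.6  0.5]
 [-0.4  0.3]
 [-0.5 -0.2]
 [-0.6 -0.3]
 [ 0.6 -1.1]]
grip [ 509.77434648 -131.62744888   97.14086246]
[  1.44780459 -91.88629741  97.14086246] hinge w [[ 630.03851956 -103.30695637   66.        ]]
[  -9.39153533 -114.73702515   17.        ]
[ -4.48525586 -42.45660687  22.        ]
[ 0.74186395 25.74284686 22.        ]
glue [ 436.90878714 -399.50880337]
block [399.13285134 352.68565371]
wax [588.18262875 395.36948949]
```

```bash
cat >> h.py <<'E'
TR=[486.9,-42.6,0.2362]
def t2w(X,p=None):
    p=p or TR; c,s=np.cos(p[2]),np.sin(p[2]); X=np.asarray(X,float)
    return np.array([p[0]+c*X[0]-s*X[1],p[1]+s*X[0]+c*X[1],X[2]])
def w2t(X,p=None):
    p=p or TR; c,s=np.cos(p[2]),np.sin(p[2]); d=np.asarray(X,float)-[p[0],p[1],0]
    return np.array([c*d[0]+s*d[1],-s*d[0]+c*d[1],d[2]])
def to(Xw,ydir_deg=None):
    """print shift in tool axes (before turning) to get TCP to Xw, turn about tool x to set tool y heading (mod 180)"""
    s=manip.observe(); M=R.from_quat(s["tool_rot"]).as_matrix()
    print("t",round(s["time_s"],2),"tcp",s["tool_pos"].round(1),"tray",w2t(s["tool_pos"]).round(1),"F",s["force"].round(1),"w",round(s["grip_width"],3),"xaxis",M[:,0].round(3))
    print("shift",(M.T@(np.asarray(Xw)-s["tool_pos"])).round(1), "yhead",np.degrees(np.arctan2(M[1,1],M[0,1])).round(2),"zhead",np.degrees(np.arctan2(M[1,2],M[0,2])).round(2))
    if ydir_deg is not None:
        d=np.degrees(np.arctan2(M[1,1],M[0,1]))-ydir_deg  # +turn about down axis lowers heading
        print("turn",((d+90)%180-90).round(2), "q7",s["joint_positions"][6].round(3))
E
python3 - <<'E'
from h import *
to(t2w([0,-20,300]),90+13.53)
to(t2w([0,-20,300]),13.53)
E
```

```text
t 0.15 tcp [ 282.4 -584.9  230.5] tray [-325.8 -479.4  230.5] F [-0.2  0.1 -0.2] w 1.002 xaxis [-0.001  0.001 -1.   ]
shift [ -68.9 -380.  -415.7] yhead -64.23 zhead -154.23
turn 12.24 q7 -0.21
t 0.15 tcp [ 282.4 -584.9  230.5] tray [-325.8 -479.4  230.5] F [-0.2  0.1 -0.2] w 1.002 xaxis [-0.001  0.001 -1.   ]
shift [ -68.9 -380.  -415.7] yhead -64.23 zhead -154.23
turn -77.76 q7 -0.21
```

```bash
python3 -m creep '[[-22,-32,-35,0],[-22,-32,-35,0],[-22,-32,-35,0],[0,-32,-35,0],[0,-32,-35,0],[0,-32,-35,0],[0,-32,-35,0],[0,-32,-35,0],[0,-32,-35,0],[0,-32,-35,0],[0,-30,-33,0],[0,-30,-33,0]]' ; python3 -m creep '[[0,0,0,6.1],[0,0,0,6.1],[0,0,0,0]]'; python3 - <<'E'
from h import *
import cv2
to(t2w([0,-20,300]),103.5)
cv2.imwrite("pics/w1.png",cams.get_image("wrist"))
E
```

```text
time_s: 1.35
tool_pos: [489.9, -66.3, 294.5]
tool_rot: [0.689, 0.157, -0.689, 0.158]
force: [1.0, -0.7, 0.4]
grip_width: 1.001
time_s: 1.65
tool_pos: [489.6, -67.5, 294.2]
tool_rot: [-0.702, -0.084, 0.702, -0.084]
force: [0.0, -0.2, -0.7]
grip_width: 1.004
t 1.65 tcp [489.6 -67.5 294.2] tray [ -3.2 -24.8 294.2] F [ 0.  -0.2 -0.7] w 1.004 xaxis [-0.001 -0.    -1.   ]
shift [-5.8 -4.8 -3.2] yhead -76.41 zhead -166.41
turn 0.09 q7 -1.381
```

View pics/w1.png

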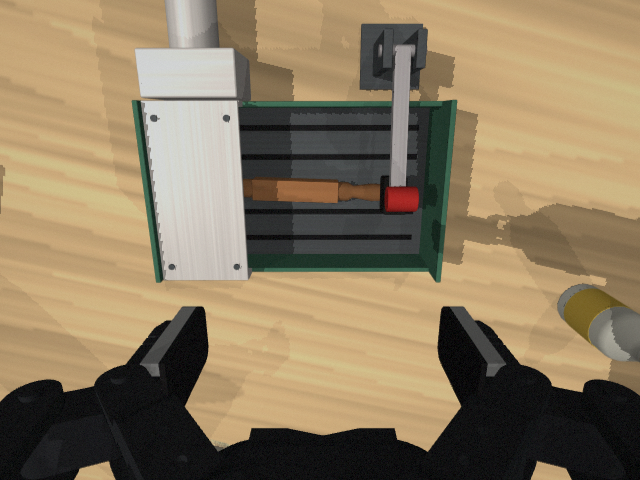

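```bash
python3 - <<'E'
import cv2
a=cv2.imread("pics/w1.png")[150:230,235:455]; cv2.imwrite("pics/w1c.png",cv2.resize(a,(770,280),interpolation=cv2.INTER_CUBIC))
E
python3 - <<'E'
from h import *
P=cam("wrist")
w=[((456,101),(85,-140,78)),((440,281),(-85,-140,78)),((133,101),(85,140,78)),((156,282),(-85,140,78)),((243,101),(85,50,72)),((249,279),(-85,50,72))]
u=np.array([a for a,_ in w],float); X=np.array([b for _,b in w],float)
f=lambda p: (proj(P,np.array([t2w(x,list(p)) for x in X]))-u).ravel()
r=least_squares(f,TR); print(r.x, f(r.x).reshape(-1,2).round(1)); print(f(TR).reshape(-1,2).round(1))
E
```

```text
[ 4.86249292e+02 -4.36742268e+01  2.37730202e-01] [[ 3.6 -0.7]
 [ 1.6  2.6]
 [-0.9 -1.5]
 [ 0.1  0.9]
 [-4.2 -1. ]
 [-0.   1.7]]
[[ 2.7 -1.5]
 [ 0.6  1.9]
 [-2.  -2.9]
 [-1.1 -0.1]
 [-5.1 -2.1]
 [-1.1  0.8]]
```

View pics/w1c.png

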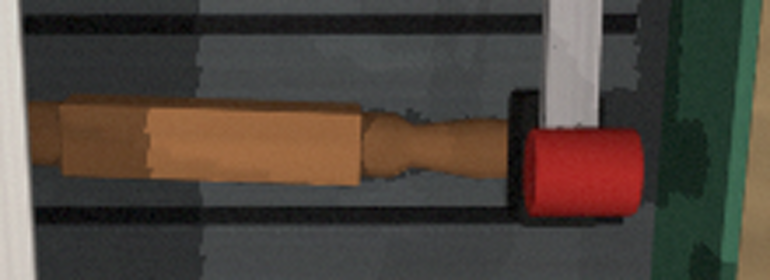

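```bash
sed -i 's/^TR=.*/TR=[486.5,-43.2,0.237]/' h.py; python3 - <<'E'
from h import *
P=cam("wrist")
c=np.array([(62,105),(62,175),(360,113),(360,185)])/3.5+[235,150]
q=[w2t(np.r_[onplane(P,u,28),28]).round(1) for u in c]; print(*q)
print("centre",np.mean(q,0), "ang deg",np.degrees(np.arctan2(*( (q[0]+q[1]-q[2]-q[3])[:2]))))
d=np.array([584,172])/3.5+[235,150]
g=tri([P,cam("scene"),cam("side")],[d,np.array([183,217])/4+[215,180],np.array([414,118])/4.8+[270,170]])
print(g,w2t(g))
for z in (88,92,97): print(w2t(np.r_[onplane(P,d,z),z]))
E
```

```text
[ 8.2 48.7 28. ] [-12.8  49.7  28. ] [  6.1 -39.2  28. ] [-15.6 -39.5  28. ]
centre [-3.525  4.925 28.   ] ang deg 1.5848543930505155
[ 510.16389211 -131.89926662   97.15830049] [  2.17692524 -91.77581754  97.15830049]
[  0.77239789 -94.25076808  88.        ]
[  1.58346904 -93.43401699  92.        ]
[  2.59730797 -92.41307813  97.        ]
```

```bash
python3 - <<'E'
from h import *
to(t2w([2,-92.3,82]),103.58)
E
```

```text
t 1.7 tcp [489.5 -67.9 294.3] tray [ -2.8 -24.7 294.3] F [0.  0.5 0.8] w 1.002 xaxis [-0. -0. -1.]
shift [212.3  67.6  -4.8] yhead -76.28 zhead -166.28
turn 0.14 q7 -1.378
```

```bash
python3 -m creep '[[35,35,-2.5,0],[40,32.6,-2.3,0],[40,0,0,0],[40,0,0,0],[0,0,0,0]]' 0.6 40; python3 - <<'E'
from h import *
import cv2
to(t2w([2,-92.3,82]),103.58)
cv2.imwrite("pics/w2.png",cams.get_image("wrist"))
E
```

```text
time_s: 2.2
tool_pos: [505.2, -131.5, 135.7]
tool_rot: [-0.699, -0.086, 0.705, -0.082]
force: [-1.4, 1.2, -0.6]
grip_width: 0.6
t 2.2 tcp [ 505.2 -131.5  135.7] tray [ -2.5 -90.3 135.7] F [-1.4  1.2 -0.6] w 0.6 xaxis [-0.01   0.004 -1.   ]
shift [53.6  2.4 -5. ] yhead -76.37 zhead -166.36
turn 0.05 q7 -1.427
```

View pics/w2.png

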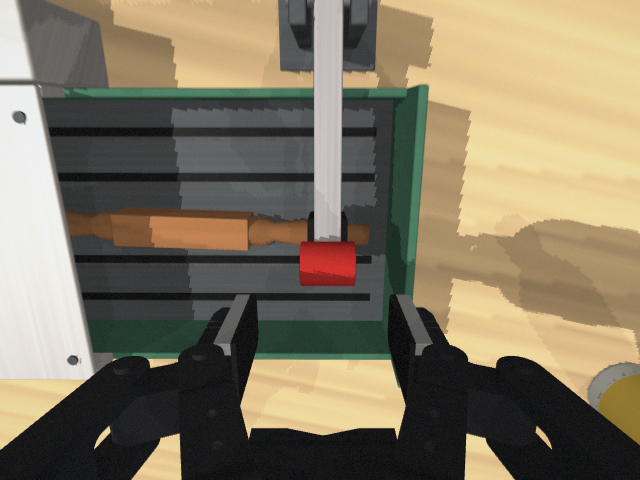

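```bash
python3 -m creep '[[0,0,0,0]]'; python3 - <<'E'
from h import *
to(t2w([2,-92.3,82]),103.58)
P=cam("wrist"); d=(328,263)
for z in (92,96): print(w2t(np.r_[onplane(P,d,z),z]))
print(w2t(np.r_[onplane(P,(369,235),17),17]))
E
```

```text
time_s: 2.35
tool_pos: [511.0, -131.6, 142.3]
tool_rot: [0.703, 0.084, -0.701, 0.084]
force: [-0.2, 0.6, 0.4]
grip_width: 0.603
t 2.35 tcp [ 511.  -131.6  142.3] tray [  3.1 -91.7 142.3] F [-0.2  0.6  0.4] w 0.603 xaxis [ 0.002 -0.    -1.   ]
shift [60.3  0.6  1.2] yhead -76.35 zhead -166.35
turn 0.07 q7 -1.427
[  4.72880349 -93.22127358  92.        ]
[  6.23205199 -93.15741748  96.        ]
[  -2.38513108 -123.17330339   17.        ]
```

```bash
python3 -m creep '[[20,0,0.4,0],[20,0.3,0.4,0],[20,0.3,0.4,0],[0,0,0,0],[0,0,0,0]]'; python3 - <<'E'
from h import *
import cv2
to(t2w([2,-92.3,82]),103.58)
cv2.imwrite("pics/w3.png",cams.get_image("wrist"))
E
```

```text
time_s: 2.85
tool_pos: [510.5, -132.7, 82.8]
tool_rot: [0.703, 0.083, -0.701, 0.084]
force: [0.2, -0.6, -0.8]
grip_width: 0.6
t 2.85 tcp [ 510.5 -132.7   82.8] tray [  2.3 -92.6  82.8] F [ 0.2 -0.6 -0.8] w 0.6 xaxis [ 0.003 -0.001 -1.   ]
shift [ 0.8 -0.3  0.3] yhead -76.4 zhead -166.4
turn 0.02 q7 -1.491
```

View pics/w3.png

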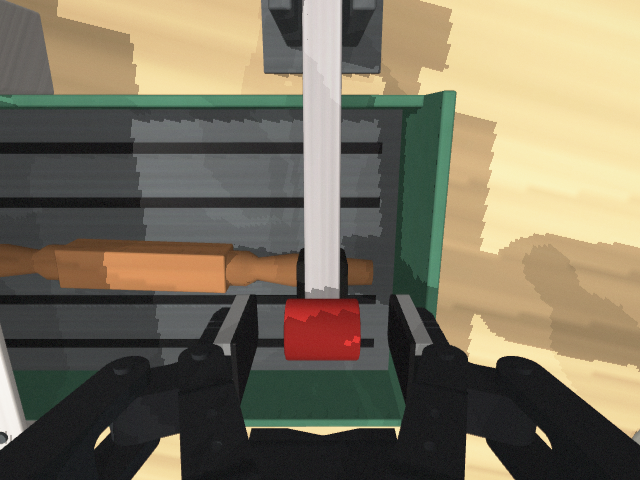

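```bash
python3 - <<'E'
from h import *
P=cam("wrist")
for X in ([2,-92.3,96],[2.3,-92.6,82.8],[2.3,-92.6,97]): print(proj(P,t2w(X)))
d=(322,329)
for z in (90,96,100): print(w2t(np.r_[onplane(P,d,z),z]))
E
python3 -m creep '[[0,0,0,0],[0,0,0,0],[0,0,0,0],[0,0,0,0],[0,0,0,0]]' 0.2 40
```

```text
[[325.04054081 329.44666239]]
[[325.53030409 311.8020218 ]]
[[325.8896293  330.11986381]]
[ -1.2586445  -91.19188581  90.        ]
[  2.18397327 -91.18587648  96.        ]
[  4.47905178 -91.18187026 100.        ]
time_s: 3.4
tool_pos: [509.7, -132.6, 81.2]
tool_rot: [0.703, 0.083, -0.702, 0.084]
force: [-0.2, -0.3, 2.9]
grip_width: 0.296
```

```bash
python3 - <<'E'
import numpy as np
f=np.linspace(.24,1.76,21); x=-126.6*np.cos(f); z=126.6*np.sin(f)
print(np.c_[-np.diff(z),np.diff(x)*0,-np.diff(x)].round(1).tolist())
E
```

```text
[[-9.2, 0.0, -2.6], [-9.0, 0.0, -3.3], [-8.7, 0.0, -4.0], [-8.4, 0.0, -4.7], [-8.0, 0.0, -5.3], [-7.6, 0.0, -5.9], [-7.1, 0.0, -6.4], [-6.6, 0.0, -7.0], [-6.1, 0.0, -7.5], [-5.5, 0.0, -7.9], [-4.9, 0.0, -8.3], [-4.2, 0.0, -8.6], [-3.6, 0.0, -8.9], [-2.9, 0.0, -9.2], [-2.2, 0.0, -9.4], [-1.5, 0.0, -9.5], [-0.7, 0.0, -9.6], [-0.0, 0.0, -9.6], [0.7, 0.0, -9.6], [1.4, 0.0, -9.5]]
```

```bash
python3 -m creep '[[-9.2,0,-2.6,0],[-9,0,-3.3,0],[-8.7,0,-4,0],[-8.4,0,-4.7,0],[-8,0,-5.3,0]]'; python3 - <<'E'
from h import *
to(t2w([125-126.6*np.cos(.62),-92.3,66+126.6*np.sin(.62)-14]),103.58)
E
```

```text
time_s: 3.9
tool_pos: [527.8, -128.1, 123.8]
tool_rot: [-0.702, -0.084, 0.703, -0.083]
force: [5.2, -1.5, -8.8]
grip_width: 0.297
t 3.9 tcp [ 527.8 -128.1  123.8] tray [ 20.2 -92.2 123.8] F [ 5.2 -1.5 -8.8] w 0.297 xaxis [-0.002  0.    -1.   ]
shift [-1.7  0.1 -1.8] yhead -76.45 zhead -166.45
turn -0.03 q7 -1.465
```

Tracking well; continuing along the arc.

```bash
python3 -m creep '[[-7.6,0,-5.9,0],[-7.1,0,-6.4,0],[-6.6,0,-7,0],[-6.1,0,-7.5,0],[-5.5,0,-7.9,0],[-4.9,0,-8.3,0],[-4.2,0,-8.6,0]]'; python3 - <<'E'
from h import *
f=.24+12*.076
to(t2w([125-126.6*np.cos(f),-92.3,66+126.6*np.sin(f)-14]),103.58)
E
```

```text
time_s: 4.6
tool_pos: [578.2, -115.9, 166.5]
tool_rot: [-0.702, -0.083, 0.703, -0.084]
force: [-4.0, -3.7, -3.2]
grip_width: 0.295
t 4.6 tcp [ 578.2 -115.9  166.5] tray [ 72.1 -92.2 166.5] F [-4.  -3.7 -3.2] w 0.295 xaxis [-0.002 -0.001 -1.   ]
shift [-1.1  0.1 -1.4] yhead -76.45 zhead -166.45
turn -0.03 q7 -1.475
```

```bash
python3 -m creep '[[-3.6,0,-8.9,0],[-2.9,0,-9.2,0],[-2.2,0,-9.4,0],[-1.5,0,-9.5,0],[-0.7,0,-9.6,0],[0,0,-9.6,0],[0.7,0,-9.6,0],[1.4,0,-9.5,0],[0,0,0,0],[0,0,0,0]]'; python3 - <<'E'
from h import *
import cv2
f=1.76
to(t2w([125-126.6*np.cos(f),-92.3,66+126.6*np.sin(f)-14]),103.58)
a=cams.get_image("scene")[180:330,215:395]; cv2.imwrite("pics/s4.png",cv2.resize(a,(720,600)))
E
```

```text
time_s: 5.6
tool_pos: [653.7, -97.7, 176.1]
tool_rot: [0.704, 0.084, -0.701, 0.084]
force: [0.8, -2.5, 5.8]
grip_width: 0.296
t 5.6 tcp [653.7 -97.7 176.1] tray [149.7 -92.2 176.1] F [ 0.8 -2.5  5.8] w 0.296 xaxis [ 0.004  0.    -1.   ]
shift [-0.2  0.1  0.9] yhead -76.41 zhead -166.41
turn 0.01 q7 -1.516
```

View pics/s4.png

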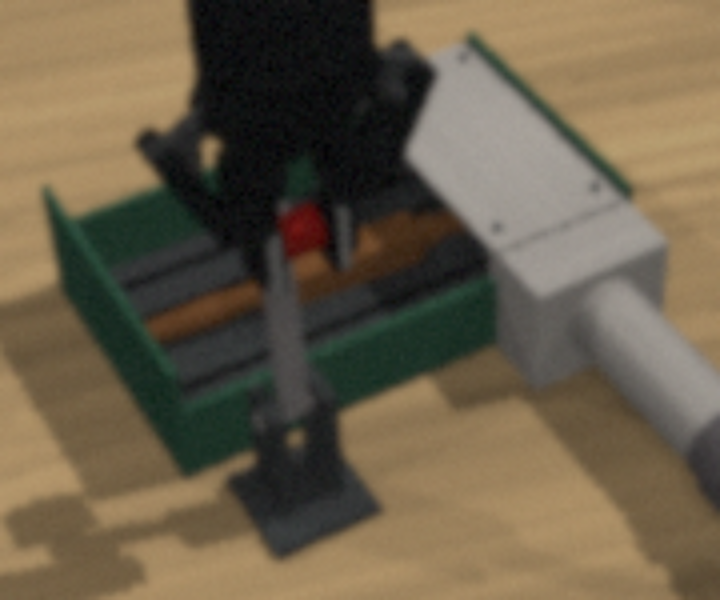

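The image shows the lever upright, with the red drum at crop (305,228) between the pads. Releasing and rising.

```bash
python3 -m creep '[[0,0,0,0],[0,0,0,0],[0,0,0,0],[-25,0,0,0],[-35,0,0,0],[-35,0,0,0],[0,0,0,8]]' 0.7; python3 - <<'E'
from h import *
import cv2
to(t2w([-4.5,-24,240]),13.58-1.58)
a=cams.get_image("side")[130:290,260:420]; cv2.imwrite("pics/s5.png",cv2.resize(a,(600,600)))
E
```

```text
time_s: 6.35
tool_pos: [654.6, -97.1, 275.5]
tool_rot: [0.709, 0.034, -0.703, 0.034]
force: [0.4, 0.2, -0.2]
grip_width: 0.699
t 6.35 tcp [654.6 -97.1 275.5] tray [150.7 -91.8 275.5] F [ 0.4  0.2 -0.2] w 0.699 xaxis [ 0.009  0.    -1.   ]
shift [ 34.  -45.4 163.5] yhead -84.5 zhead -174.5
turn 83.5 q7 -1.6
```

View pics/s5.png

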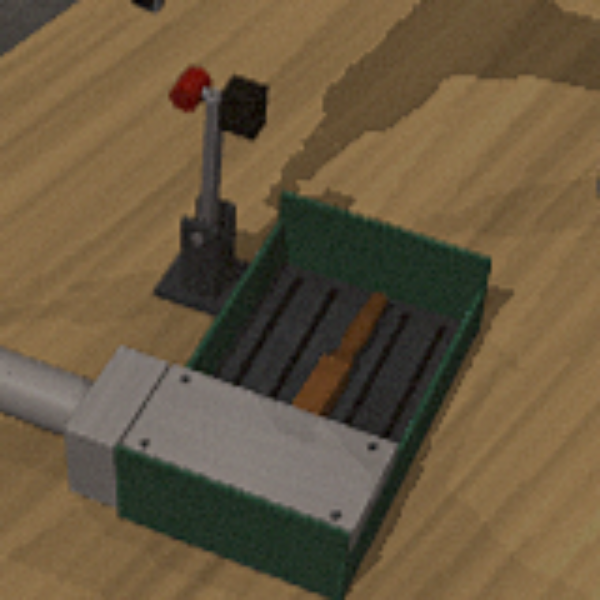

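The lever stays up, with its grip at (190,88) and its foot clear of the tray. Moving over the spindle and turning.

```bash
python3 -m creep '[[0,-9.1,32.7,0],[0,-9.1,32.7,0],[0,-9.1,32.7,0],[0,-9.1,32.7,0],[0,-9,32.7,0]]'; python3 -m creep '[[0,0,0,-8.1],[0,0,0,-8.1],[0,0,0,-8.1],[0,0,0,-8.1],[0,0,0,-8.1],[0,0,0,-8.1],[0,0,0,-8.1],[0,0,0,-8.1],[0,0,0,-8.1],[0,0,0,-8.1],[0,0,0,-8.1],[0,0,0,-7.4]]';  python3 -m creep '[[0,0,0,0]]'; python3 - <<'E'
from h import *
import cv2
to(t2w([-4.5,-24,240]),13.58-1.58)
cv2.imwrite("pics/w6.png",cams.get_image("wrist"))
E
```

```text
time_s: 6.9
tool_pos: [482.4, -68.1, 268.7]
tool_rot: [-0.706, -0.036, 0.707, -0.035]
force: [-0.1, -0.4, 1.1]
grip_width: 0.701
time_s: 8.1
tool_pos: [483.8, -68.4, 269.0]
tool_rot: [0.442, 0.552, -0.442, 0.551]
force: [0.8, 0.1, 0.8]
grip_width: 0.7
time_s: 8.2
tool_pos: [483.8, -68.4, 269.0]
tool_rot: [0.444, 0.551, -0.444, 0.55]
force: [-0.0, 0.5, -0.1]
grip_width: 0.698
t 8.2 tcp [483.8 -68.4 269. ] tray [ -8.5 -23.9 269. ] F [-0.   0.5 -0.1] w 0.698 xaxis [-0.001  0.001 -1.   ]
shift [29.   4.1  0.1] yhead 12.26 zhead -77.74
turn 0.26 q7 0.092
```

View pics/w6.png

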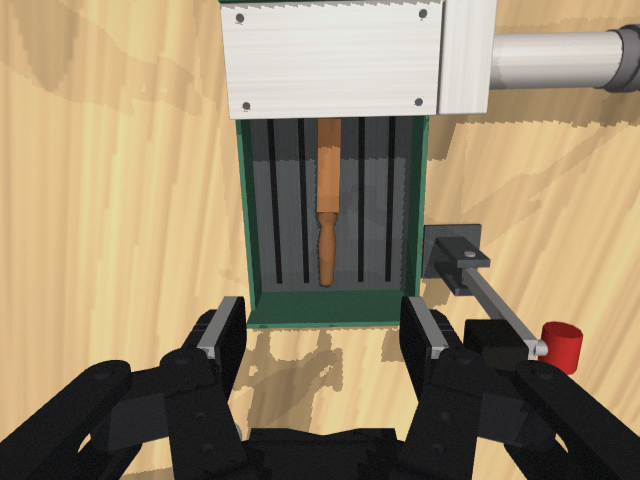

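```bash
python3 - <<'E'
import cv2
a=cv2.imread("pics/w6.png")[105:305,260:400]; cv2.imwrite("pics/w6c.png",cv2.resize(a,(420,600),interpolation=cv2.INTER_CUBIC))
E
```

```text
(no output)
```

View pics/w6c.png

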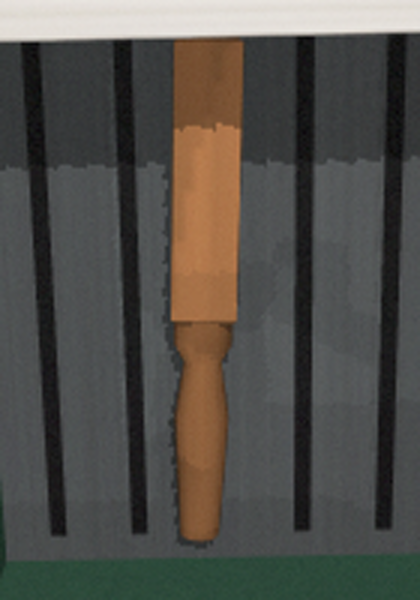

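```bash
python3 - <<'E'
from h import *
P=cam("wrist")
g=lambda u,z: w2t(np.r_[onplane(P,np.array(u)/3+[260,105],z),z]).round(1)
print(g((171,320),28),g((237,321),28),g((174,45),28),g((242,45),28),g((200,538),17))
m1=(g((171,320),28)+g((237,321),28))/2; m2=(g((174,45),28)+g((242,45),28))/2
print(np.degrees(np.arctan2((m2-m1)[0],(m2-m1)[1])))
E
```

```text
[-14.9 -38.   28. ] [  6.9 -38.9  28. ] [-11.3  49.1  28. ] [ 9.7 48.6 28. ] [  -7.2 -121.2   17. ]
2.09924908951295
```

```bash
python3 - <<'E'
from h import *
to(t2w([-3.5,-24,10]),11.8)
E
```

```text
t 8.25 tcp [483.9 -68.5 269.1] tray [ -8.5 -24.  269.1] F [ 0.8 -0.2  0.6] w 0.698 xaxis [-0.001  0.001 -1.   ]
shift [2.591e+02 5.200e+00 1.000e-01] yhead 12.01 zhead -77.99
turn 0.21 q7 0.088
```

```bash
python3 -m creep '[[40,5,0,0.3],[45,0,0,0],[45,0,0,0],[45,0,0,0],[30,0,0,0],[0,0,0,0]]' 0.7 25; python3 - <<'E'
from h import *
import cv2
to(t2w([-3.5,-24,10]),11.8)
cv2.imwrite("pics/w7.png",cams.get_image("wrist"))
E
```

```text
time_s: 8.85
tool_pos: [485.5, -67.0, 60.9]
tool_rot: [0.445, 0.551, -0.448, 0.546]
force: [-0.9, 0.3, 0.3]
grip_width: 0.701
t 8.85 tcp [485.5 -67.   60.9] tray [ -6.6 -22.9  60.9] F [-0.9  0.3  0.3] w 0.701 xaxis [-0.008  0.002 -1.   ]
shift [50.9  3.5  1.2] yhead 11.7 zhead -78.3
turn -0.1 q7 -0.208
```

View pics/w7.png

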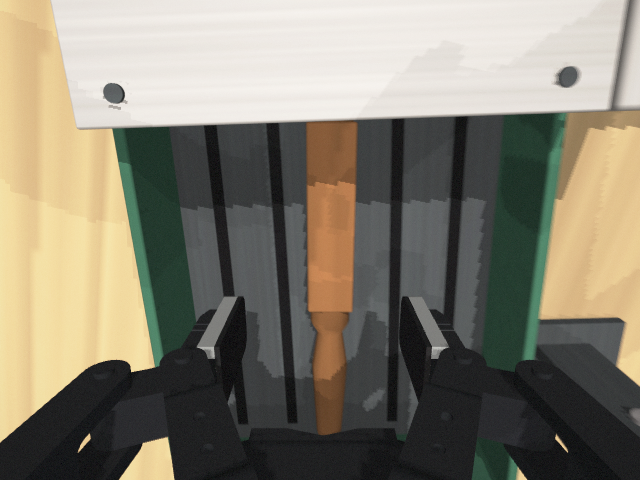

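```bash
python3 -m creep '[[20,0,0,0],[18,0,0,0],[0,0,0,0],[0,0,0,0]]'; python3 - <<'E'
from h import *
to(t2w([-3.5,-24,10]),11.8)
E
```

```text
time_s: 9.3
tool_pos: [490.6, -67.7, 28.5]
tool_rot: [0.447, 0.548, -0.446, 0.549]
force: [0.1, -0.1, 0.9]
grip_width: 0.702
t 9.3 tcp [490.6 -67.7  28.5] tray [ -1.8 -24.7  28.5] F [ 0.1 -0.1  0.9] w 0.702 xaxis [ 0.002 -0.    -1.   ]
shift [18.5 -1.8 -0.7] yhead 11.74 zhead -78.26
turn -0.06 q7 -0.261
```

```bash
python3 -m creep '[[10,-1.5,0,0],[8,0,0,0],[0,0,0,0]]';python3 -m creep '[[0,0,0,0],[0,0,0,0],[0,0,0,0],[0,0,0,0],[0,0,0,0],[0,0,0,0]]' 0.1 25; python3 - <<'E'
from h import *
import cv2
to(t2w([-3.5,-24,10]),11.8)
cv2.imwrite("pics/w8.png",cams.get_image("wrist"))
E
```

```text
time_s: 9.6
tool_pos: [487.2, -68.2, 8.2]
tool_rot: [0.446, 0.549, -0.446, 0.548]
force: [0.2, -0.0, -0.1]
grip_width: 0.703
time_s: 10.2
tool_pos: [488.3, -67.9, 9.1]
tool_rot: [0.446, 0.548, -0.446, 0.549]
force: [-0.6, 0.3, 3.0]
grip_width: 0.251
t 10.2 tcp [488.3 -67.9   9.1] tray [ -4.1 -24.4   9.1] F [-0.6  0.3  3. ] w 0.251 xaxis [ 0.001 -0.    -1.   ]
shift [-0.9  0.6 -0.4] yhead 11.78 zhead -78.22
turn -0.02 q7 -0.289
```

View pics/w8.png

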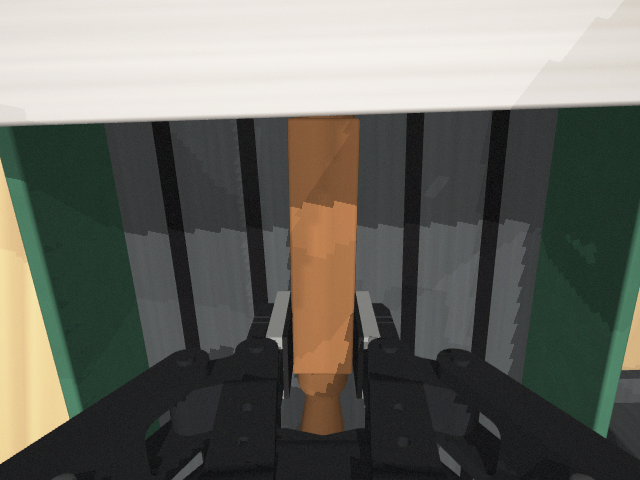

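```bash
python3 -m creep '[[-3,0,2,0],[-4,0,3,0],[-5,0,3,0],[-6,0,0,0],[-6,0,0,0],[-6,0,0,0],[0,0,0,0]]'; python3 - <<'E'
from h import *
import cv2
to(t2w([-3.5,-32,40]),11.8)
a=cams.get_image("scene")[180:330,215:395]; cv2.imwrite("pics/s9.png",cv2.resize(a,(720,600)))
a=cams.get_image("side")[170:295,270:400]; cv2.imwrite("pics/i9.png",cv2.resize(a,(624,600)))
E
```

```text
time_s: 10.95
tool_pos: [490.2, -75.8, 39.8]
tool_rot: [0.446, 0.548, -0.446, 0.549]
force: [0.4, -0.2, -1.1]
grip_width: 0.253
t 10.95 tcp [490.2 -75.8  39.8] tray [ -4.1 -32.6  39.8] F [ 0.4 -0.2 -1.1] w 0.253 xaxis [ 0.002 -0.    -1.   ]
shift [-0.2  0.5 -0.6] yhead 11.77 zhead -78.23
turn -0.03 q7 -0.227
```

View pics/s9.png

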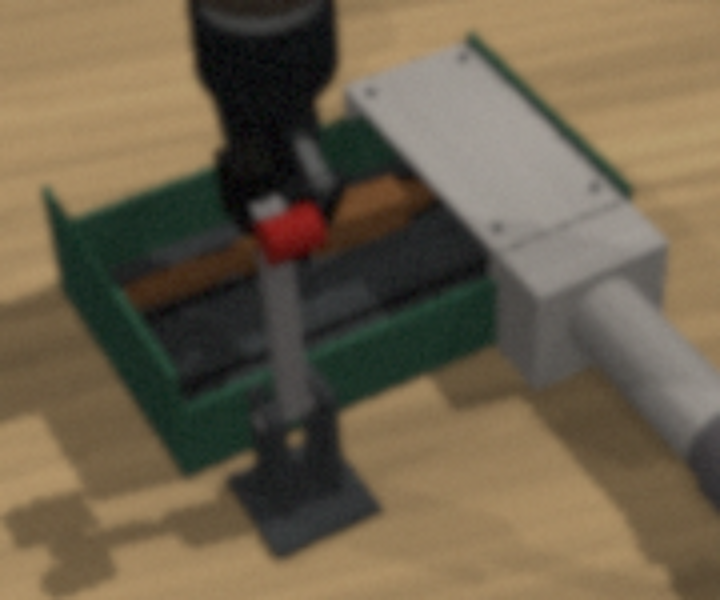

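View pics/i9.png

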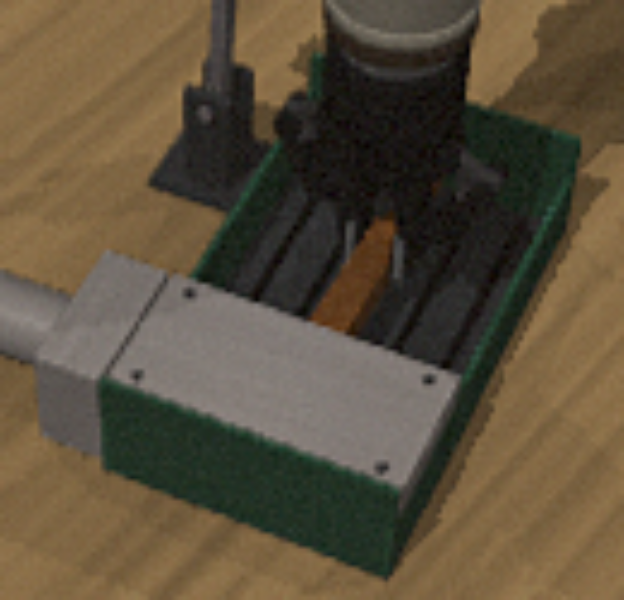

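```bash
python3 -m creep '[[-3,0,0,0],[-3,0,0,0],[-3,0,0,0],[-3,0,0,0],[-3,0,0,0],[0,0,0,0]]' - 20;  python3 -m creep '[[-3,0,0,0],[-3,0,0,0],[0,0,0,0]]'
```

```text
time_s: 11.65
tool_pos: [489.7, -75.8, 54.1]
tool_rot: [0.446, 0.549, -0.446, 0.549]
force: [1.1, 0.1, -3.3]
grip_width: 0.254
time_s: 11.95
tool_pos: [489.5, -75.8, 60.1]
tool_rot: [0.446, 0.549, -0.446, 0.549]
force: [0.2, 0.1, -3.0]
grip_width: 0.25
```

```bash
python3 -m creep '[[-4,0,0,0],[-4,0,0,0],[-4,0,0,0],[0,0,0,0]]';  python3 -m creep '[[-4,0,0,0],[-4,0,0,0],[-4,0,0,0],[0,0,0,0]]'; python3 - <<'E'
from h import *
import cv2
to(t2w([-3.5,-32,40]),11.8)
a=cams.get_image("scene")[180:330,215:395]; cv2.imwrite("pics/s10.png",cv2.resize(a,(720,600)))
a=cams.get_image("side")[170:295,270:400]; cv2.imwrite("pics/i10.png",cv2.resize(a,(624,600)))
cv2.imwrite("pics/w10.png",cams.get_image("wrist"))
E
```

```text
time_s: 12.35
tool_pos: [489.7, -76.6, 72.4]
tool_rot: [0.446, 0.548, -0.446, 0.549]
force: [0.8, -2.0, -2.1]
grip_width: 0.253
time_s: 12.75
tool_pos: [489.8, -76.1, 84.5]
tool_rot: [0.446, 0.548, -0.446, 0.549]
force: [-0.1, -2.3, -0.6]
grip_width: 0.256
t 12.75 tcp [489.8 -76.1  84.5] tray [ -4.5 -32.8  84.5] F [-0.1 -2.3 -0.6] w 0.256 xaxis [ 0.001 -0.001 -1.   ]
shift [44.5  0.9 -0.9] yhead 11.77 zhead -78.23
turn -0.03 q7 -0.161
```

View pics/s10.png

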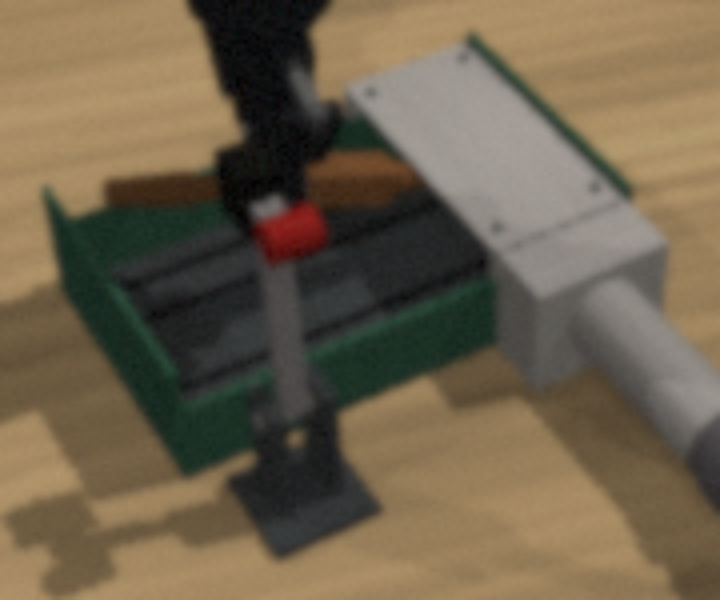

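View pics/i10.png

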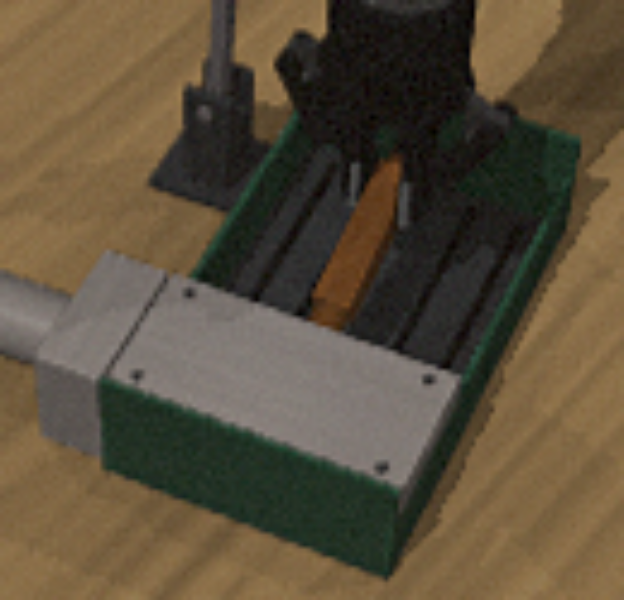

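View pics/w10.png

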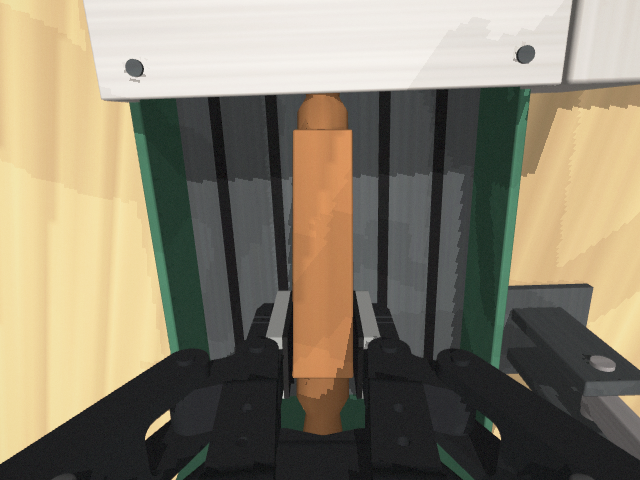

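```bash
python3 - <<'E'
from h import *
for a in (15,20,23.5,27):
  r=np.radians(a); X=[-7,-32.8-95*np.cos(r),92+95*np.sin(r)]; print(a,X[2],92-155*np.sin(r),(proj(cam("scene"),t2w(X))-[215,180])*4)
to(t2w([-3.5,-32,40]),11.8)
E
```

```text
15 116.58780928473948 51.88304800910929 [[111.97181367 200.39664412]]
20 124.49191361593853 38.98687778452135 [[114.53810614 187.12020204]]
23.5 129.8811615478984 30.193894316586842 [[117.11141904 177.7038162 ]]
27 135.12909747525694 21.631472540370254 [[120.31827123 168.2323054 ]]
t 12.9 tcp [489.9 -75.9  84.1] tray [ -4.4 -32.6  84.1] F [-0.2 -0.8 -1.4] w 0.251 xaxis [ 0.001 -0.    -1.   ]
shift [44.1  0.8 -0.7] yhead 11.76 zhead -78.24
turn -0.04 q7 -0.162
```

Tilt is about 20°: the free end is at roughly 124 mm and the hooded end at roughly 39 mm. Firming the grip, then drawing it out diagonally.

```bash
python3 -m creep '[[0,0,0,0],[0,0,0,0],[0,-1,4,0],[-1,-2,6,0],[-2,-2,7,0],[-2,-2,7,0],[0,0,0,0]]' - 60;  python3 -m creep '[[-2,-2,7,0],[-2,-2,7,0],[-2,-2,7,0],[-2,-2,7,0],[0,0,0,0]]'; python3 -m creep '[[-2,-2,8,0],[-2,-2,8,0],[-2,0,8,0],[-1,0,8,0],[0,0,0,0]]'; python3 - <<'E'
from h import *
import cv2
to(t2w([-3.5,-32,40]),11.8)
a=cams.get_image("scene")[180:330,215:395]; cv2.imwrite("pics/s11.png",cv2.resize(a,(720,600)))
cv2.imwrite("pics/w11.png",cams.get_image("wrist"))
E
```

```text
time_s: 13.6
tool_pos: [487.6, -102.5, 89.0]
tool_rot: [0.447, 0.548, -0.447, 0.548]
force: [-0.4, 0.3, -0.9]
grip_width: 0.241
time_s: 14.1
tool_pos: [485.5, -131.5, 97.0]
tool_rot: [0.447, 0.548, -0.447, 0.548]
force: [-0.7, 0.3, -0.6]
grip_width: 0.237
time_s: 14.6
tool_pos: [488.5, -163.7, 104.0]
tool_rot: [0.447, 0.548, -0.447, 0.548]
force: [-0.1, 0.0, -1.0]
grip_width: 0.24
t 14.6 tcp [ 488.5 -163.7  104. ] tray [ -26.3 -117.6  104. ] F [-0.1  0.  -1. ] w 0.24 xaxis [ 0.001 -0.001 -1.   ]
shift [ 63.9  19.9 -86.4] yhead 11.64 zhead -78.36
turn -0.16 q7 0.038
```

View pics/s11.png

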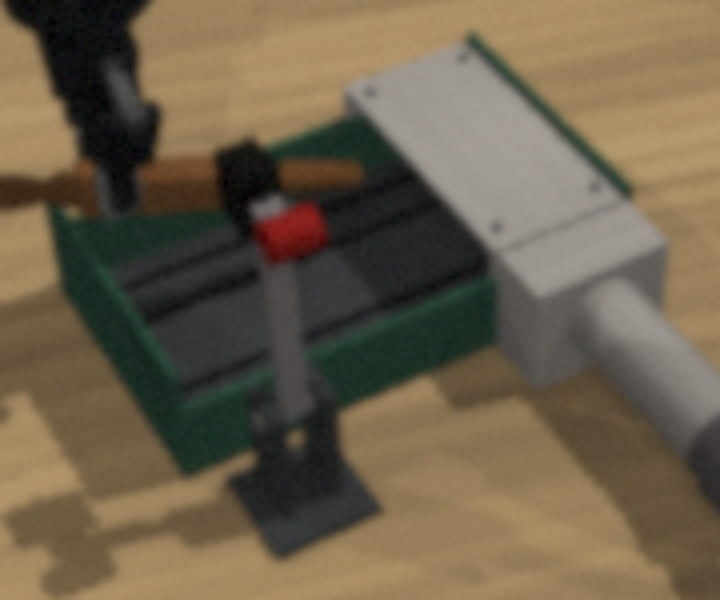

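View pics/w11.png

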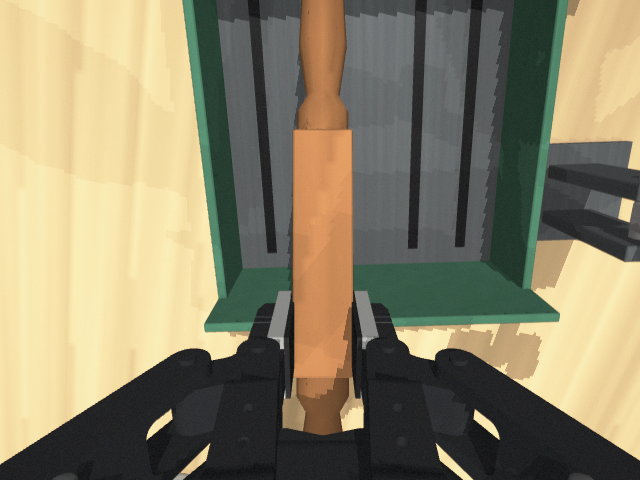

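The spindle tip is clear of the hood edge, at scene crop (362,172), so I'm lifting straight up.

```bash
python3 -m creep '[[-6,0,0,0],[-12,0,0,0],[-14,0,0,0],[-14,0,0,0],[-14,0,0,0],[-14,0,0,0],[-14,0,0,0],[-14,0,0,0],[-14,0,0,0],[-10,0,0,0],[-6,0,0,0],[0,0,0,0]]'; python3 -m creep '[[0,0,0,0],[0,0,0,0],[0,0,0,0]]'; python3 - <<'E'
from h import *
import cv2
to(t2w([-3.5,-32,40]),11.8)
a=cams.get_image("scene")[150:330,175:391]; cv2.imwrite("pics/s12.png",cv2.resize(a,(720,600)))
a=cams.get_image("side")[120:295,270:480]; cv2.imwrite("pics/i12.png",cv2.resize(a,(720,600)))
E
```

```text
time_s: 15.9
tool_pos: [488.5, -162.1, 236.6]
tool_rot: [0.446, 0.548, -0.446, 0.549]
force: [-0.3, 0.3, -0.6]
grip_width: 0.24
time_s: 16.2
tool_pos: [487.7, -161.7, 235.2]
tool_rot: [0.446, 0.549, -0.446, 0.548]
force: [0.8, -0.3, -1.2]
grip_width: 0.24
t 16.2 tcp [ 487.7 -161.7  235.2] tray [ -26.7 -115.5  235.2] F [ 0.8 -0.3 -1.2] w 0.24 xaxis [-0.001  0.001 -1.   ]
shift [195.3  20.7 -84. ] yhead 11.78 zhead -78.22
turn -0.02 q7 0.195
```

View pics/s12.png

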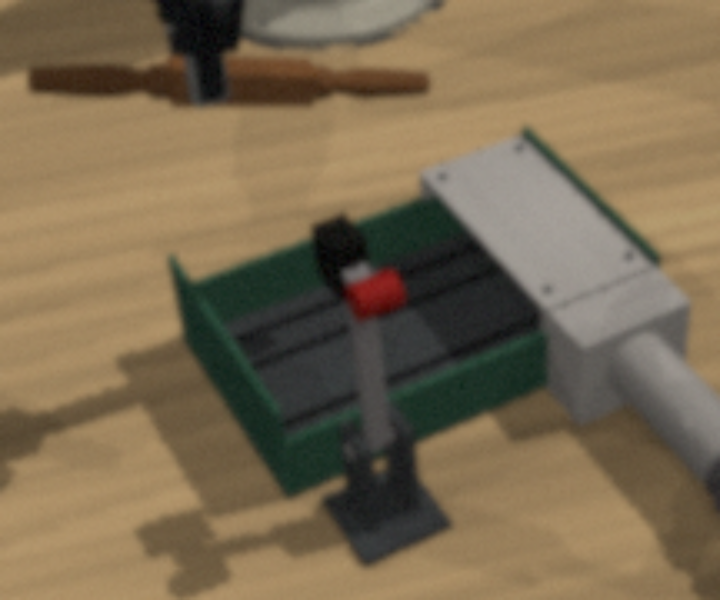

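View pics/i12.png

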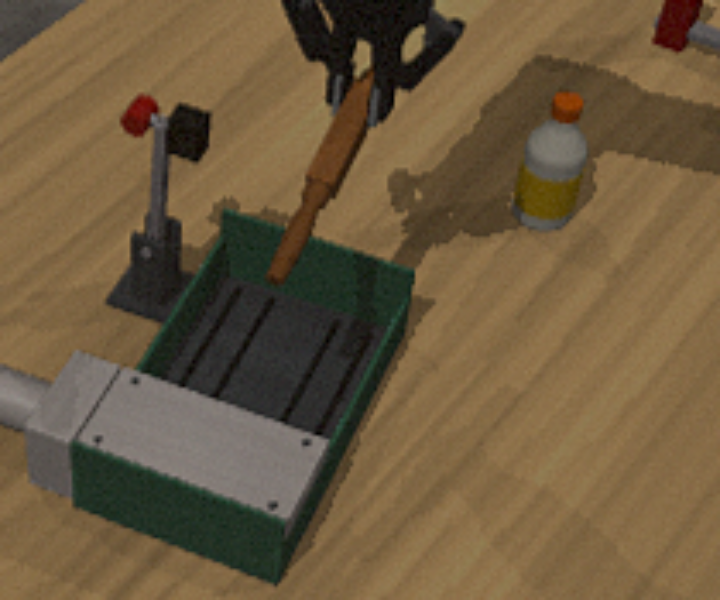

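Both pictures show the spindle hanging free. I'll triangulate its lower end and the lever grip.

```bash
python3 - <<'E'
from h import *
Ps,Pi=cam("scene"),cam("side")
sc=lambda u:np.array(u)/3.3333+[175,150]
si=lambda u:np.array([u[0]*210/720,u[1]*175/600])+[270,120]
a=tri([Ps,Pi],[sc((428,82)),si((279,276))]); print("low end",a,w2t(a))
g=tri([Ps,Pi],[sc((377,293)),si((140,115))]); gt=w2t(g); print("grip",g,gt,"lever",np.arctan2(gt[2]-66,125-gt[0])-.159)
r=w2t(a)
u=w2t(onplane(Ps,sc((32,78)),282).tolist()+[282]); print("free end if z=282",u,np.linalg.norm(u-r))
s=manip.observe(); print(s["time_s"],s["dq"].round(3),s["grip_width"])
E
```

```text
low end [457.34137821 -22.88470379 192.16026358] [-23.57376383  26.59349814 192.16026358]
grip [642.79917945 -99.36161652 191.47567763] [138.74405508 -91.28881558 191.47567763] lever 1.520896993841303
free end if z=282 [ -17.22967542 -210.85056454  282.        ] 253.95099645354873
16.3 [ 0.002 -0.003 -0.    -0.003 -0.     0.     0.003] 0.23740738282926324
```

```bash
python3 - <<'E'
from plant import manip
print(manip.finish_job()); s=manip.observe(); print(s["time_s"],s["tool_pos"],s["grip_width"],s["force"])
E
```

```text
the job is handed in; nothing more can be done
None
the job is handed in; nothing more can be done
```

The job is handed in after about 16 s of the 51 s allowed, and every check I made came out as required; `finish_job` gives no verdict.

- **Lever:** I took the red grip by its flat ends, swung it up along its arc and let go. The last check puts it at about 1.52 rad, where the requirement is above 1.3.
- **Tipping:** I gripped the spindle about 30 mm from its middle, toward the free end, with a light grip. Lifting it until it rested on the hood's edge made it pivot in the pads to about 20°. That put the free end near 124 mm and the hooded end near 39 mm. The wrist readings during this stayed within about 3.5 N; I had no direct reading of the force on the hood.
- **Drawing out:** I raised the grip to 60 N, drew the spindle out diagonally from under the hood and lifted it straight up.
- **Final checks:** The lower end is about 192 mm above the table, against 138 mm needed. The upper end is about 282 mm, estimated from the tilt. The arm is still, the finger opening is steady at 0.24, and the wrist carries about 1 N.
- **Surroundings:** The spindle touches only the gripper. The arm was never near the glue bottle, wax tin or sanding block, though I did not re-measure their positions at the end.

One disagreement: locating the drum from a wrist picture taken while the arm was still settling was off by about 4 mm. I ignored that reading and used the other measurements.

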